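# Check the finished fittings against their templates

### The arm

A 6-joint arm with a two-finger parallel gripper is mounted at the origin on the work surface. World frame = base frame: x ahead of the robot, y to its left, z up, the work surface at z = 0. Lengths are in mm, angles in rad, forces in N, time in s.
With the tool pointing down it reaches from about 275 to 1000 mm from the base axis. Payload 8.4 kg.
Tool frame: the origin (TCP) lies on the centre line of the jaws, within the pads' length; the fingertips stand 17 mm ahead of it and the grasp point (between the pads) lies 2 mm behind it; z points along the fingers, y is the line along which they close (so a half turn about z gives the same grasp; the last joint's range is limited). The gripper opens to 85 mm and grips with 20 to 120 N. Pads are 22 mm wide; open, the fingers measure 114 mm over their backs; the gripper's body (76 mm by 85 mm) begins 54 mm behind the grasp point. The pads swing forward as they close: fully open they stand 13 mm farther back than shut.
Start: joints at [1.276, 0.353, 1.633, -0, 1.155, -0.002], TCP at [180.395, 598.403, 248.281] pointing down, gripper open.
Joint ranges: [-2.63, 2.63], [-0.92, 2.1], [0.06, 2.66], [-1.3, 4.44], [0, 2.69], [-3.02, 3.02]. Speed limits (rad/s): [2.22, 2.22, 2.79, 3.14, 3.14, 3.14].

### API

Orientations are given as [roll, pitch, yaw] about the fixed x, y, z axes, in that order (R = Rz(yaw) Ry(pitch) Rx(roll)).
In Python, from rig import r, eyes gives the robot as it stands. The module is installed in compiled form; this text tells all that it offers.
- The arm moves only by the shell command python3 -m inch 'ROWS' [FORCE]. ROWS is JSON, a list of rows, each a list of 7 numbers: the shift along the tool's x, y, z in m, then the turn, a rotation vector about the tool's x, y, z in degrees, then the closure, from -1 (fully open) to 1 (shut). In form: [[x, y, z, rx, ry, rz, gripper], ...]. A call has 1 to 8 rows; each row shifts and turns the commanded pose from where the row before left it, along the tool's axes as they then stand; what a row does not reach is not made up. A row lasts 1/10 s, in which the tool goes at most 50 mm and 8.59 degrees, less where a joint would pass 70% of its speed; a pose out of reach is approached as far as the arm can. A call with a gripper value outside its range is refused whole. The fingers move at their own pace and stop on an object; FORCE is the grip in N (left out, the last holds). Time passes only in rows, so rows that do not move let the fingers close. It gives the time, the measured TCP pose, the force, the opening and the grip force at its end, in the units of the state.
- r.sense(): the state, without advancing time (a new reading comes with each control period).
- eyes.grab_frame(name): name is "scene" or "top" or "wrist"; returns a dict with "img" (420x560x3 uint8, blue, green, red), "fx", "fy", "cx", "cy" (pixels), "R" (3x3) and "t" (3): a world point X has camera coordinates R X + t; the wrist camera has in their place "hand_eye" (4x4, takes a point from camera to tool coordinates, whose origin is the TCP and whose axes are the flange's). Camera axes: x right, y down, z forward; pixel columns grow to the right and rows downward; lengths in mm; the calibration is good to about 2 mm. A picture is of the moment at which its call begins: read the wrist's pose just before it. There is no depth.
- r.sign_off(): hands the job in; it is judged then, once.
The state is a dict: "clock": time; "qpos": joint angles; "qvel": joint speeds; "joint_efforts": joint torques, N m; "eef_pos": TCP position; "tcp_rot": TCP orientation; "contact_force": force on the tool from outside, world axes, zero at the start; "wrist_torque": the same for the moment, N m; "opening": opening from 0.0 (shut) to 1.0 (fully open); "grasp_force": force on a finger pad.
Only numpy, scipy, OpenCV 4.12 (cv2) and the standard library are available. Lean on these libraries where they do the work, as an engineer would, in place of code of your own. Each camera call takes 0.05 s, during which the arm holds its last target. There are 200 camera calls.

### The job

Lay each of the four finished metal fittings (brass U bracket, red strap bar, steel collar, hexagon nut) flat on the plywood plaque that has its own black outline painted on it, centred on that outline, with the bracket opening the same way as its outline and the strap lined up with its own; the round collar and the nut may be turned any way. Do not knock over the oil bottle that stands among them.

Things in the scene. Friction and masses are not known exactly. Their poses are not given: they have to be found in the camera images.
- bracket: Loose brass U bracket (360 g) lying flat, 52 (x) x 84 (y) x 16 mm high. Origin: centre of its underside. The crossbar fills x = -26 to -8 mm and runs 84 mm along y; two 17 mm wide legs run from its ends to x = +26 mm, 50 mm apart, so the U opens to +x. Best gripped across the crossbar's middle (x = -17 mm, y = 0), fingers closing along x. z up.
- bracket_tips (a point): Point on the bracket midway between the free ends of its two legs: x = +26 mm, y = 0, 8 mm above the underside, in the bracket's frame. It shows which way the U opens.
- strap: Loose red-painted flat steel bar (370 g) with two dark hole marks, 30 (x) x 100 (y) x 16 mm high, lying flat. Origin at the centre of its underside; long axis y. A half turn leaves it the same.
- collar: Loose bright steel ring (250 g) lying flat, 60 mm outside diameter, 36 mm bore, 18 mm high. Origin at the centre of its underside, z up.
- nut: Loose dark steel hexagon nut (235 g) lying flat, 46 mm across flats (53 mm across corners), 24 mm high, with a 26 mm hexagonal opening. Origin at the centre of its underside; one pair of flats faces +x and -x, further pairs every 60 degrees.
- bracket_template: Fixed light plywood plaque, 90 (x) x 112 (y) x 10 mm thick, with the solid outline of the U bracket, its opening towards the plaque's +x, painted on it in black, 2 mm larger all round than the piece. Origin: centre of its underside; top face at z = +10 mm. The piece is right with its origin above this origin, with x and y axes the same way.
- strap_template: Fixed light plywood plaque, 90 (x) x 112 (y) x 10 mm thick, with the long bar's outline with two light dots, its long axis along the plaque's y, painted on it in black, 2 mm larger all round than the piece. Origin: centre of its underside; top face at z = +10 mm. The piece is right with its origin above this origin, long axes parallel, either way round.
- collar_template: Fixed light plywood plaque, 90 (x) x 112 (y) x 10 mm thick, with a round ring 64 mm across with a light middle painted on it in black, 2 mm larger all round than the piece. Origin: centre of its underside; top face at z = +10 mm. The piece is right with its origin above this origin; it may be turned any way.
- nut_template: Fixed light plywood plaque, 90 (x) x 112 (y) x 10 mm thick, with a hexagonal ring 50 mm across flats with a light middle painted on it in black, 2 mm larger all round than the piece. Origin: centre of its underside; top face at z = +10 mm. The piece is right with its origin above this origin; it may be turned any way.
- oil_bottle: Loose amber glass oil bottle, black cap, upright among the pieces, 46 mm diameter, 120 mm tall, 220 g. Origin: centre of its underside, z up. A blue grease tin (50 mm diameter, 45 mm tall) and a dark wooden block (45 x 40 x 30 mm) also stand loose among the pieces; nothing else stands where the pieces and plaques lie.
There are look-alikes about, which are no part of the job. There is more than one size of the strap; the job needs the larger.

How it is judged (in metres and radians):
At the end, for the whole second after the job is handed in: Each fitting rests flat (0.1 rad) and released on its own outlined plaque, centre within 12 mm of the outline's centre; bracket and strap turned within 0.21 rad of their outlines, the bracket opening the same way as its outline, nut and collar turned anyhow; oil bottle upright (0.3 rad) (horizontal distance between bracket and bracket_template below 0.012 m and z of bracket in the frame of bracket_template between 0.007 and 0.014 m and angle between each of bracket, strap, collar, nut's own z axis and vertical below 0.1 rad and linear speed of each of bracket, strap, collar, nut below 0.02 m/s and horizontal distance between strap and strap_template below 0.012 m and z of strap in the frame of strap_template between 0.007 and 0.014 m and horizontal distance between collar and collar_template below 0.012 m and z of collar in the frame of collar_template between 0.007 and 0.014 m and horizontal distance between nut and nut_template below 0.012 m and z of nut in the frame of nut_template between 0.007 and 0.014 m and angle between the x axis of bracket and the x axis of bracket_template, either way round below 0.21 rad and angle between the x axis of strap and the x axis of strap_template, either way round below 0.21 rad and x of bracket_tips in the frame of bracket_template above 0.01 m and angle between oil_bottle's own z axis and vertical below 0.3 rad); the robot touches nothing.
It fails at once if the oil bottle is knocked over (tilted more than 0.6 rad) (angle between oil_bottle's own z axis and vertical above 0.6 rad).
It also fails if it takes over 109 s, if anything falls off the work surface, if the arm or the gripper's body presses on something with over 40 N, if the wrist force passes 120 N, or if a joint passes its speed limit or range.

## Working session

There is one attempt and no reset: what is moved stays moved. The work goes in short steps, Python scripts to look and compute and a shell command to move; the robot and the scene stay as the last step left them, time stands still between calls to the robot, and variables do not carry over. Pictures are saved under pics/ and viewed, at most 14 in all, crops included, and the job is handed in when it is done.

```bash
mkdir -p pics
python3 - <<'E'
from rig import r,eyes
import cv2,numpy as np
s=r.sense();print(s)
for n in("scene","top","wrist"):
    f=eyes.grab_frame(n);cv2.imwrite(f"pics/{n}0.png",f["img"])
    print(n,{k:np.round(v,3).tolist() for k,v in f.items() if k!="img"})
E
```

```text
{'clock': 0.0, 'qpos': array([ 1.27559867e+00,  3.53665799e-01,  1.63412428e+00,  2.54461126e-06,
        1.15519049e+00, -2.39805494e-03]), 'qvel': array([ 0.00047389, -0.00120056, -0.00159083, -0.00014553,  0.0019885 ,
        0.00075787]), 'joint_efforts': array([-9.79115539e-04, -6.05280590e+01, -3.42049456e+01, -1.69276143e-05,
        9.43140651e-03, -5.24092616e-05]), 'eef_pos': array([180.26489358, 597.9749541 , 247.55485234]), 'tcp_rot': array([-3.14020475e+00, -5.65484947e-06,  2.84879202e+00]), 'contact_force': array([ 0.3096537 , -0.05571554, -0.36555366]), 'wrist_torque': array([-0.03556361,  0.01209245,  0.02644519]), 'grasp_force': 0.0, 'opening': 1.0002353299414433}
scene {'fx': 481.413, 'fy': 481.413, 'cx': 274.58, 'cy': 203.967, 'R': [[-0.549, 0.836, 0.013], [0.592, 0.399, -0.7], [-0.591, -0.376, -0.714]], 't': [254.292, -260.709, 1616.577]}
top {'fx': 516.574, 'fy': 516.574, 'cx': 275.754, 'cy': 199.412, 'R': [[0.006, -1.0, 0.001], [-0.98, -0.006, -0.2], [0.2, 0.0, -0.98]], 't': [-15.939, 453.337, 1072.856]}
wrist {'fx': 321.934, 'fy': 321.934, 'cx': 282.156, 'cy': 208.884, 'hand_eye': [[-0.001, -0.965, -0.264, 67.297], [1.0, -0.001, -0.0, -1.53], [-0.0, -0.264, 0.965, -124.731], [0.0, 0.0, 0.0, 1.0]]}
```

View pics/top0.png

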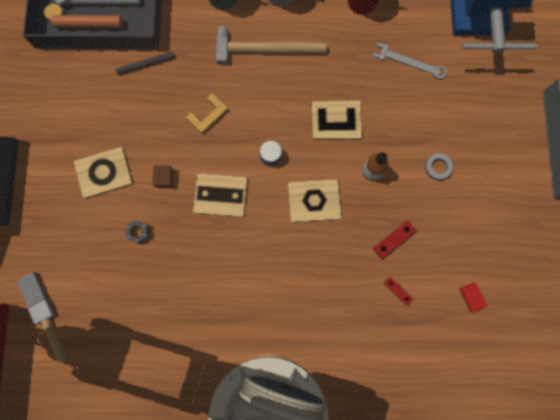

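View pics/scene0.png

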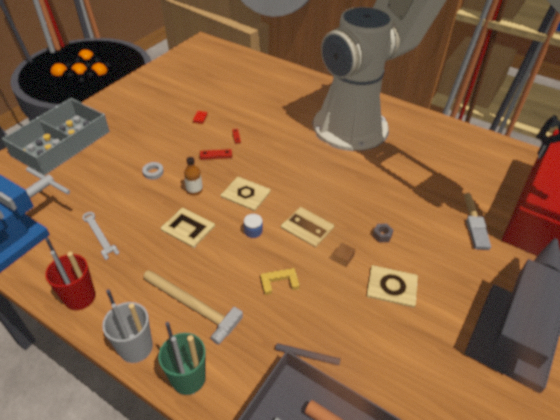

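The top view shows the plaques for the collar (103,172), strap (220,195), nut (315,200) and bracket (337,119). The pieces are the bracket (208,113), nut (137,232), collar (440,167) and large strap (396,240), and the bottle is at (376,165). The scene view agrees.

```bash
cat > h.py <<'E'
import numpy as np,cv2
def ray(f,uv,z):
    R=np.array(f["R"]);t=np.array(f["t"]);c=-R.T@t
    uv=np.atleast_2d(uv).astype(float)
    d=np.c_[(uv[:,0]-f["cx"])/f["fx"],(uv[:,1]-f["cy"])/f["fy"],np.ones(len(uv))]@R
    return (c+d*((z-c[2])/d[:,2])[:,None])[:,:2]
def mat(rpy):
    from scipy.spatial.transform import Rotation as Ro
    return Ro.from_euler("xyz",rpy)
E
python3 - <<'E'
from rig import eyes
from h import *
f=eyes.grab_frame("top");im=f["img"];hsv=cv2.cvtColor(im,cv2.COLOR_BGR2HSV)
for u,v in[(208,127),(84,172),(220,195),(440,155),(396,240),(137,223),(400,120),(337,119)]:print((u,v),hsv[v,u])
cv2.imwrite("pics/z.png",cv2.resize(im[85:310,70:500],None,fx=1.85,fy=1.85,interpolation=cv2.INTER_CUBIC))
E
```

```text
(208, 127) [ 18 146  82]
(84, 172) [ 18 104 179]
(220, 195) [12 75 51]
(440, 155) [ 17  16 142]
(396, 240) [  1 187 139]
(137, 223) [ 0 15 87]
(400, 120) [ 12 147 146]
(337, 119) [ 18 105 179]
```

View pics/z.png

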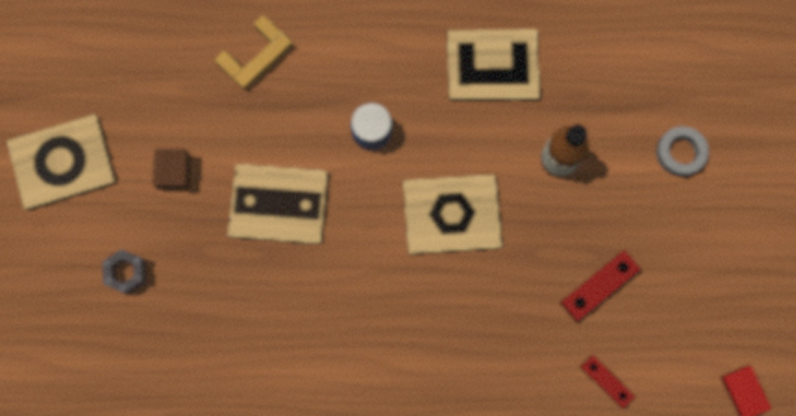

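The crop shows the bracket opening up-left, which is +x,+y in the world frame. Its outline opens up, towards +x. Next I measure the poses by colour masks.

```bash
cat > meas.py <<'E'
from rig import eyes
from h import *
f=eyes.grab_frame("top");im=f["img"]
hsv=cv2.cvtColor(im,cv2.COLOR_BGR2HSV).astype(int);H,S,V=hsv[...,0],hsv[...,1],hsv[...,2]
def blob(m,c,rad,n,z):
    w=np.zeros(m.shape,np.uint8);cv2.circle(w,c,rad,1,-1)
    cs,_=cv2.findContours((m&(w>0)).astype(np.uint8),cv2.RETR_EXTERNAL,cv2.CHAIN_APPROX_NONE)
    k=max(cs,key=cv2.contourArea);p=ray(f,k[:,0,:],z).astype(np.float32)
    (c0,(a,b),th)=cv2.minAreaRect(p); 
    if a<b:a,b,th=b,a,th+90
    M=cv2.moments(p);cen=(M["m10"]/M["m00"],M["m01"]/M["m00"])
    print(n,"rect",np.round(c0,1),"size %.0f x %.0f long-axis %.1f"%(a,b,(th+90)%180-90),"centroid",np.round(cen,1))
pl=(H>13)&(H<26)&(S<135)&(V>105); dk=V<85
if __name__=="__main__":
    for c,n in[((103,172),"collarT"),((220,195),"strapT"),((315,200),"nutT"),((337,119),"brT")]:
        blob(pl,c,38,n,10);blob(dk,c,27,n+" dark",10)
    blob((H>15)&(H<28)&(S>130)&(V>100),(208,113),30,"bracket",16)
    blob((H<6)|(H>172),(396,240),32,"strap",16)
    blob(S<70,(440,167),20,"collar",18)
    blob(S<75,(137,232),20,"nut",24)
    k=S<75
E
python3 meas.py
```

```text
collarT rect [522. 379.] size 117 x 96 long-axis -72.1 centroid [522.2 379.5]
collarT dark rect [522.9 380. ] size 58 x 55 long-axis -41.9 centroid [522.7 380.4]
strapT rect [470.9 112.4] size 118 x 94 long-axis 86.0 centroid [470.9 112.6]
strapT dark rect [471.9 112.6] size 99 x 30 long-axis 85.7 centroid [471.8 112.5]
nutT rect [459.5 -99. ] size 117 x 95 long-axis -86.0 centroid [459.7 -98.8]
nutT dark rect [460.  -98.7] size 48 x 45 long-axis 44.5 centroid [460.2 -98.6]
brT rect [ 650.3 -152.1] size 117 x 95 long-axis -89.6 centroid [ 650.8 -151.7]
brT dark rect [ 651.3 -151.7] size 84 x 49 long-axis -89.6 centroid [ 645.6 -152.7]
bracket rect [663.8 147.3] size 88 x 54 long-axis -44.3 centroid [659.8 143.4]
strap rect [ 372.4 -273.7] size 99 x 30 long-axis -51.4 centroid [ 372.3 -273.7]
collar rect [ 537.1 -379.2] size 62 x 58 long-axis -89.6 centroid [ 537.4 -379.7]
nut rect [385.7 290.1] size 49 x 46 long-axis 3.2 centroid [384.7 289.9]
```

```bash
cat > go.py <<'E'
import sys,numpy as np
from rig import r
x,y,z,yaw=map(float,sys.argv[1:5]);s=r.sense();p=s["eef_pos"];a=s["tcp_rot"][2]
d=np.array([x,y])-p[:2];c,n=np.cos(a),np.sin(a)
rz=-((yaw-np.degrees(a)+180)%360-180)
print("t%.1f tx %.1f ty %.1f tz %.1f rz %.1f |d|%.0f yaw %.1f tilt %s F %s open %.3f grip %.1f q6 %.2f"%(s["clock"],c*d[0]+n*d[1],n*d[0]-c*d[1],p[2]-z,rz,np.hypot(*d),np.degrees(a),np.round(np.degrees(s["tcp_rot"][:2]),1),np.round(s["contact_force"],1),s["opening"],s["grasp_force"],s["qpos"][5]))
E
python3 go.py 385 290 100 183
```

```text
t0.2 tx -284.9 ty -236.0 tz 147.9 rz -19.8 |d|370 yaw 163.2 tilt [-180.   -0.] F [-0.1  0.4 -0.1] open 1.003 grip 0.0 q6 -0.00
```

```bash
python3 -m inch '[[-0.0356,-0.0295,0.015,0,0,0,-1],[-0.0356,-0.0295,0.015,0,0,0,-1],[-0.0356,-0.0295,0.015,0,0,0,-1],[-0.0356,-0.0295,0.015,0,0,0,-1],[-0.0356,-0.0295,0.015,0,0,0,-1],[-0.0356,-0.0295,0.015,0,0,0,-1],[-0.0356,-0.0295,0.015,0,0,0,-1],[-0.0356,-0.0295,0.015,0,0,0,-1]]' 60; python3 -m inch '[[0,0,0.01,0,0,-6.6,-1],[0,0,0.01,0,0,-6.6,-1],[0,0,0.01,0,0,-6.6,-1],[0,0,0,0,0,0,-1],[0,0,0,0,0,0,-1]]'; python3 go.py 385 290 22 183
```

```text
clock: 1.05
eef_pos: [385.8, 288.7, 128.0]
tcp_rot: [3.141, 0.0, 2.849]
contact_force: [1.5, 1.4, 0.2]
opening: 0.996
grasp_force: 0.0
clock: 1.55
eef_pos: [384.9, 290.3, 98.4]
tcp_rot: [-3.141, -0.0, -3.092]
contact_force: [-0.1, 0.1, 0.8]
opening: 1.002
grasp_force: 0.0
t1.6 tx -0.0 ty -0.3 tz 76.4 rz -0.2 |d|0 yaw -177.2 tilt [-180.   -0.] F [-0.1  0.1  0.8] open 1.002 grip 0.0 q6 -0.98
```

Run:
```python
from rig import eyes
import cv2
cv2.imwrite("pics/w1.png",eyes.grab_frame("wrist")["img"])
```

```text
(no output)
```

View pics/w1.png

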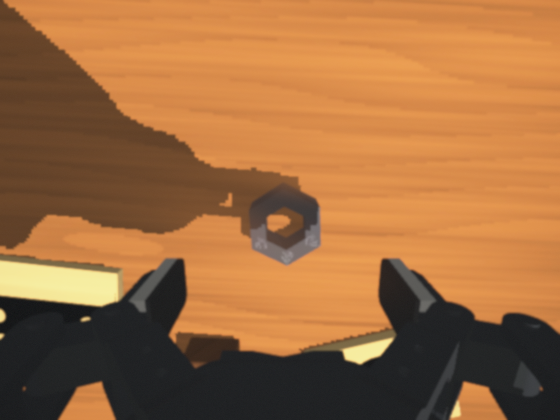

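The nut is centred at (285,225) between the fingers, with its flats facing them.

```bash
python3 -m inch '[[0,0,0.04,0,0,0,-1],[0,0,0.03,0,0,0,-1],[0,0,0.0085,0,0,0,-1],[0,0,0,0,0,0,-0.2],[0,0,0,0,0,0,1],[0,0,0,0,0,0,1],[0,0,0,0,0,0,1],[0,0,0,0,0,0,1]]' 60; python3 -m inch '[[0,0,0,0,0,0,1],[0,0,0,0,0,0,1]]';python3 go.py 460 -98.8 150 183
```

```text
clock: 2.4
eef_pos: [385.9, 291.0, 21.6]
tcp_rot: [3.14, 0.002, -3.089]
contact_force: [-1.3, -0.7, 7.8]
opening: 0.523
grasp_force: 60.8
clock: 2.6
eef_pos: [385.9, 291.0, 21.6]
tcp_rot: [3.14, 0.002, -3.089]
contact_force: [-1.8, -0.9, 8.6]
opening: 0.527
grasp_force: 60.9
t2.6 tx -53.5 ty -393.2 tz -128.4 rz 0.0 |d|397 yaw -177.0 tilt [1.799e+02 1.000e-01] F [-1.8 -0.9  8.6] open 0.527 grip 60.9 q6 -0.98
```

```bash
python3 -m inch '[[0,0,-0.04,0,0,0,1],[-0.0059,-0.0437,-0.02,0,0,0,1],[-0.0059,-0.0437,-0.02,0,0,0,1],[-0.0059,-0.0437,0,0,0,0,1],[-0.0059,-0.0437,0,0,0,0,1],[-0.0059,-0.0437,0,0,0,0,1],[-0.0059,-0.0437,0,0,0,0,1],[-0.0059,-0.0437,0,0,0,0,1]]'; python3 -m inch '[[-0.0059,-0.0437,0,0,0,0,1],[-0.0059,-0.0437,0.01,0,0,0,1],[0,0,0.02,0,0,0,1],[0,0,0,0,0,0,1],[0,0,0,0,0,0,1]]';python3 go.py 460 -98.8 32 183
```

```text
clock: 3.4
eef_pos: [442.8, -14.9, 101.0]
tcp_rot: [-3.141, 0.002, -3.089]
contact_force: [1.2, -0.0, -2.2]
opening: 0.519
grasp_force: 63.3
clock: 3.9
eef_pos: [458.3, -99.4, 70.3]
tcp_rot: [3.141, -0.001, -3.089]
contact_force: [1.0, 0.2, -2.7]
opening: 0.523
grasp_force: 63.1
t3.9 tx -1.7 ty 0.5 tz 38.3 rz 0.0 |d|2 yaw -177.0 tilt [180.  -0.] F [ 1.   0.2 -2.7] open 0.523 grip 63.1 q6 -1.84
```

```bash
python3 -m inch '[[-0.0015,0,0.02,0,0,0,1],[0,0,0.0145,0,0,0,1],[0,0,0.003,0,0,0,1],[0,0,0.001,0,0,0,1],[0,0,0,0,0,0,1]]'; python3 go.py 460 -98.8 32 183
```

```text
clock: 4.4
eef_pos: [460.7, -99.2, 32.1]
tcp_rot: [-3.141, 0.001, -3.088]
contact_force: [0.1, -0.3, -2.8]
opening: 0.525
grasp_force: 63.2
t4.4 tx 0.7 ty 0.5 tz 0.1 rz 0.1 |d|1 yaw -176.9 tilt [-1.8e+02  1.0e-01] F [ 0.1 -0.3 -2.8] open 0.525 grip 63.2 q6 -1.84
```

```bash
python3 -m inch '[[-0.0005,0.0005,0.001,0,0,0,1],[0,0,0,0,0,0,1],[0,0,0,0,0,0,-0.4],[0,0,0,0,0,0,-0.6],[0,0,0,0,0,0,-0.6],[0,0,-0.02,0,0,0,-1],[0,0,-0.04,0,0,0,-1],[0,0,-0.04,0,0,0,-1]]'; python3 go.py 372.4 -273.7 100 128.6
```

```text
clock: 5.2
eef_pos: [460.0, -98.9, 130.9]
tcp_rot: [3.141, -0.002, -3.089]
contact_force: [0.3, -0.1, -0.2]
opening: 1.002
grasp_force: 0.0
t5.2 tx 96.7 ty -169.9 tz 30.9 rz 54.4 |d|195 yaw -177.0 tilt [ 1.8e+02 -1.0e-01] F [ 0.3 -0.1 -0.2] open 1.002 grip 0.0 q6 -1.84
```

```bash
python3 -m inch '[[0.0242,-0.0425,0,0,0,0,-1],[0.0242,-0.0425,0,0,0,0,-1],[0.0242,-0.0425,0,0,0,0,-1],[0.0241,-0.0424,0,0,0,0,-1],[0,0,0.01,0,0,7.8,-1],[0,0,0.01,0,0,7.8,-1],[0,0,0.01,0,0,7.8,-1],[0,0,0,0,0,7.8,-1]]'; python3 -m inch '[[0,0,0.01,0,0,7.8,-1],[0,0,0.01,0,0,7.8,-1],[0,0,0,0,0,7.6,-1],[0,0,0,0,0,0,-1],[0,0,0,0,0,0,-1]]'; python3 go.py 372.4 -273.7 26 128.6;  python3 - <<'E'
from rig import eyes
import cv2,numpy as np
a=eyes.grab_frame("wrist")["img"];b=eyes.grab_frame("top")["img"][150:290,200:480]
cv2.imwrite("pics/w2.png",np.vstack([a[:,:],cv2.resize(b,(560,280))])[100:])
E
```

```text
clock: 6.0
eef_pos: [372.3, -273.6, 99.2]
tcp_rot: [3.141, -0.002, 2.644]
contact_force: [-0.1, 1.1, 0.9]
opening: 1.0
grasp_force: 0.0
clock: 6.5
eef_pos: [373.2, -274.0, 80.4]
tcp_rot: [3.142, 0.0, 2.249]
contact_force: [0.7, -0.4, 0.4]
opening: 1.004
grasp_force: 0.0
t6.5 tx 0.7 ty -0.5 tz 54.4 rz 0.2 |d|1 yaw 128.8 tilt [180.   0.] F [ 0.7 -0.4  0.4] open 1.004 grip 0.0 q6 -1.31
```

View pics/w2.png

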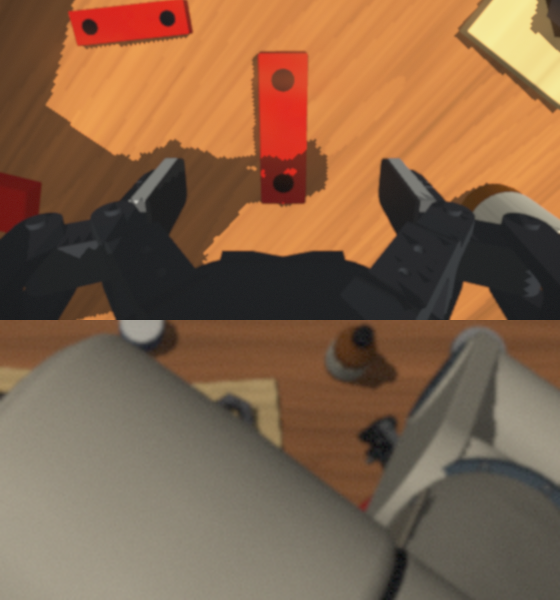

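The strap sits squarely between the fingers at (283,128), so I grip it now.

```bash
python3 -m inch '[[0.0005,-0.0005,0.04,0,0,0,-1],[0,0,0.0135,0,0,0,-1],[0,0,0,0,0,0,-0.2],[0,0,0,0,0,0,1],[0,0,0,0,0,0,1],[0,0,0,0,0,0,1],[0,0,0,0,0,0,1],[0,0,0,0,0,0,1]]' 70; python3 -m inch '[[0,0,0,0,0,0,1],[0,0,-0.04,0,0,0,1],[0,0,-0.04,0,0,0,1],[0,0,-0.02,0,0,0,1],[0,0,0,0,0,0,1]]';python3 go.py 471.5 112.5 90 86
```

```text
clock: 7.4
eef_pos: [373.1, -274.3, 28.1]
tcp_rot: [3.141, 0.002, 2.245]
contact_force: [-2.4, 1.0, 10.8]
opening: 0.318
grasp_force: 68.2
clock: 7.9
eef_pos: [374.0, -275.0, 129.9]
tcp_rot: [3.14, 0.006, 2.245]
contact_force: [0.5, -0.2, -2.7]
opening: 0.32
grasp_force: 70.8
t7.9 tx 241.8 ty 318.1 tz 39.9 rz 42.6 |d|400 yaw 128.6 tilt [179.9   0.3] F [ 0.5 -0.2 -2.7] open 0.320 grip 70.8 q6 -1.31
```

```bash
python3 -m inch '[[0.0269,0.0353,0,0,0,0,1],[0.0269,0.0353,0,0,0,0,1],[0.0269,0.0353,0,0,0,0,1],[0.0269,0.0353,0,0,0,0,1],[0.0269,0.0353,0,0,0,0,1],[0.0269,0.0353,0,0,0,0,1],[0.0269,0.0353,0,0,0,0,1],[0.0269,0.0353,0,0,0,0,1]]'; python3 -m inch '[[0.0267,0.0357,0,0,0,0,1],[0,0,0.01,0,0,8,1],[0,0,0.01,0,0,8,1],[0,0,0.01,0,0,8,1],[0,0,0.01,0,0,8,1],[0,0,0.01,0,0,8,1],[0,0,0.01,0,0,2.6,1],[0,0,0,0,0,0,1]]';python3 go.py 471.5 112.5 39 86
```

```text
clock: 8.7
eef_pos: [458.1, 72.4, 125.8]
tcp_rot: [-3.14, -0.001, 2.245]
contact_force: [-0.4, -1.1, -2.4]
opening: 0.314
grasp_force: 70.8
clock: 9.5
eef_pos: [468.2, 113.4, 64.8]
tcp_rot: [-3.138, 0.001, 1.501]
contact_force: [0.6, -0.9, -2.9]
opening: 0.316
grasp_force: 70.9
t9.5 tx -0.6 ty 3.4 tz 25.8 rz 0.0 |d|3 yaw 86.0 tilt [-1.798e+02  1.000e-01] F [ 0.6 -0.9 -2.9] open 0.316 grip 70.9 q6 0.30
```

```bash
python3 -m inch '[[-0.0005,0.0033,0.015,0,0,0,1],[0,0,0.009,0,0,0,1],[0,0,0.0015,0,0,0,1],[0,0,0,0,0,0,1],[0,0,0,0,0,0,1]]'; python3 go.py 471.5 112.5 38 86
```

```text
clock: 10.0
eef_pos: [473.2, 113.1, 41.6]
tcp_rot: [3.141, -0.0, 1.502]
contact_force: [-0.2, 0.5, -2.6]
opening: 0.314
grasp_force: 70.9
t10.0 tx -0.7 ty -1.7 tz 3.6 rz 0.0 |d|2 yaw 86.0 tilt [180.  -0.] F [-0.2  0.5 -2.6] open 0.314 grip 70.9 q6 0.30
```

```bash
python3 -m inch '[[-0.0005,-0.0017,0.002,0,0,0,1],[0,0,0.0015,0,0,0,1],[0,0,0,0,0,0,1],[0,0,0,0,0,0,1]]'; python3 go.py 471.5 112.5 38 86
```

```text
clock: 10.4
eef_pos: [471.4, 112.7, 38.2]
tcp_rot: [3.142, -0.0, 1.501]
contact_force: [-2.9, -0.2, 5.6]
opening: 0.315
grasp_force: 72.0
t10.4 tx -0.1 ty 0.2 tz 0.2 rz 0.0 |d|0 yaw 86.0 tilt [180.  -0.] F [-2.9 -0.2  5.6] open 0.315 grip 72.0 q6 0.30
```

```bash
python3 -m inch '[[0,0,0,0,0,0,0.2],[0,0,0,0,0,0,-0.4],[0,0,0,0,0,0,-0.6],[0,0,0,0,0,0,-0.6],[0,0,-0.02,0,0,0,-1],[0,0,-0.03,0,0,0,-1],[0,0,-0.03,0,0,0,-1],[0,0,0,0,0,0,-1]]'; python3 go.py 651.9 135.1 80 135.7
```

```text
clock: 11.2
eef_pos: [473.8, 113.2, 121.1]
tcp_rot: [3.136, -0.002, 1.501]
contact_force: [0.4, -0.3, 0.9]
opening: 0.998
grasp_force: 0.0
t11.2 tx 34.2 ty 176.2 tz 41.1 rz -49.7 |d|179 yaw 86.0 tilt [ 1.797e+02 -1.000e-01] F [ 0.4 -0.3  0.9] open 0.998 grip 0.0 q6 0.30
```

```bash
python3 -m inch '[[0.0086,0.044,0,0,0,0,-1],[0.0086,0.044,0,0,0,0,-1],[0.0085,0.044,0,0,0,0,-1],[0.0085,0.044,0,0,0,0,-1],[0,0,0.01,0,0,-8.3,-1],[0,0,0.01,0,0,-8.3,-1],[0,0,0.01,0,0,-8.3,-1],[0,0,0.01,0,0,-8.3,-1]]'; python3 -m inch '[[0,0,0,0,0,-8.3,-1],[0,0,0,0,0,-8.2,-1],[0,0,0,0,0,0,-1],[0,0,0,0,0,0,-1]]'; python3 go.py 651.9 135.1 28 135.7;  python3 - <<'E'
from rig import eyes
import cv2
cv2.imwrite("pics/w3.png",eyes.grab_frame("wrist")["img"])
E
```

```text
clock: 12.0
eef_pos: [649.0, 134.5, 76.2]
tcp_rot: [-3.14, -0.0, 2.087]
contact_force: [0.7, 0.7, -0.1]
opening: 1.002
grasp_force: 0.0
clock: 12.4
eef_pos: [649.1, 134.5, 77.1]
tcp_rot: [-3.141, -0.0, 2.365]
contact_force: [-0.1, 0.8, -0.6]
opening: 1.0
grasp_force: 0.0
t12.4 tx -1.6 ty 2.4 tz 49.1 rz -0.2 |d|3 yaw 135.5 tilt [-180.   -0.] F [-0.1  0.8 -0.6] open 1.000 grip 0.0 q6 -0.59
```

View pics/w3.png

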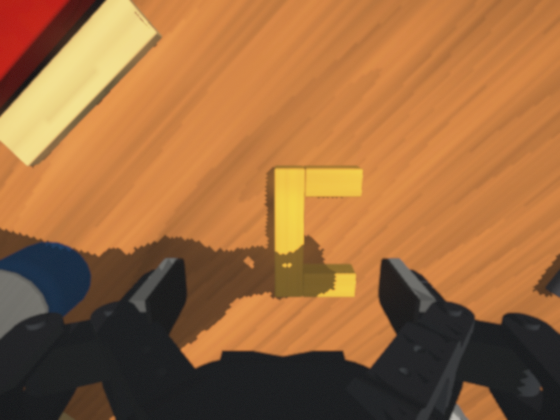

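The U opens to the right, with its crossbar at (289,232), and the right finger will enter between the legs.

```bash
python3 -m inch '[[-0.0015,0.0025,0.03,0,0,0,-1],[0,0,0.018,0,0,0,-1],[0,0,0,0,0,0,-0.2],[0,0,0,0,0,0,0.5],[0,0,0,0,0,0,1],[0,0,0,0,0,0,1],[0,0,0,0,0,0,1],[0,0,0,0,0,0,1]]' 70; python3 go.py 651.9 135.1 28 135.7;python3 -m inch '[[0,0,0,0,0,0,1],[0,0,-0.04,0,0,0,1],[0,0,-0.04,0,0,0,1],[0,0,-0.02,0,0,0,1],[0,0,0,0,0,0,1]]';python3 go.py 633.8 -152 90 90.4
```

```text
clock: 13.25
eef_pos: [652.9, 135.5, 31.1]
tcp_rot: [3.14, 0.001, 2.369]
contact_force: [-1.2, -0.4, 5.8]
opening: 0.167
grasp_force: 68.4
t13.2 tx 0.5 ty -1.0 tz 3.1 rz 0.0 |d|1 yaw 135.7 tilt [1.799e+02 1.000e-01] F [-1.2 -0.4  5.8] open 0.167 grip 68.4 q6 -0.60
clock: 13.75
eef_pos: [654.2, 135.7, 133.5]
tcp_rot: [3.137, 0.003, 2.369]
contact_force: [0.5, 0.1, -4.1]
opening: 0.16
grasp_force: 68.5
t13.8 tx -186.3 ty -220.2 tz 43.5 rz 45.3 |d|288 yaw 135.7 tilt [179.7   0.2] F [ 0.5  0.1 -4.1] open 0.160 grip 68.5 q6 -0.60
```

```bash
python3 -m inch '[[-0.0266,-0.0314,0,0,0,0,1],[-0.0266,-0.0314,0,0,0,0,1],[-0.0266,-0.0314,0,0,0,0,1],[-0.0266,-0.0314,0,0,0,0,1],[-0.0266,-0.0314,0,0,0,0,1],[-0.0266,-0.0314,0,0,0,0,1],[-0.0267,-0.0318,0,0,0,0,1],[0,0,0.005,0,0,7.5,1]]'; python3 -m inch '[[0,0,0.01,0,0,7.5,1],[0,0,0.01,0,0,7.5,1],[0,0,0.01,0,0,7.5,1],[0,0,0.01,0,0,7.5,1],[0,0,0.01,0,0,7.8,1],[0,0,0.0,0,0,0,1],[0,0,0,0,0,0,1]]';python3 go.py 633.8 -152 42 90.4
```

```text
clock: 14.55
eef_pos: [630.8, -157.2, 123.5]
tcp_rot: [-3.14, 0.001, 2.235]
contact_force: [-0.3, 0.7, -2.0]
opening: 0.161
grasp_force: 68.7
clock: 15.25
eef_pos: [631.0, -152.2, 73.6]
tcp_rot: [-3.139, -0.001, 1.582]
contact_force: [-0.7, -0.7, -3.2]
opening: 0.162
grasp_force: 68.7
t15.2 tx 0.2 ty 2.8 tz 31.6 rz 0.3 |d|3 yaw 90.7 tilt [-179.9   -0. ] F [-0.7 -0.7 -3.2] open 0.162 grip 68.7 q6 -0.25
```

```bash
python3 -m inch '[[0,0.0015,0.018,0,0,0.3,1],[0,0,0.012,0,0,0,1],[0,0,0.002,0,0,0,1],[0,0,0,0,0,0,1],[0,0,0,0,0,0,1]]'; python3 go.py 633.8 -152 41 90.4
```

```text
clock: 15.75
eef_pos: [633.3, -152.4, 42.7]
tcp_rot: [-3.141, -0.0, 1.573]
contact_force: [0.0, 0.4, -4.0]
opening: 0.162
grasp_force: 68.7
t15.8 tx 0.4 ty 0.5 tz 1.7 rz -0.3 |d|1 yaw 90.1 tilt [-180.   -0.] F [ 0.   0.4 -4. ] open 0.162 grip 68.7 q6 -0.24
```

```bash
python3 -m inch '[[0,0.0003,0.0017,0,0,0,1],[0,0,0,0,0,0,1],[0,0,0,0,0,0,1]]'; python3 -m inch '[[0,0,0,0,0,0,0.4],[0,0,0,0,0,0,0],[0,0,0,0,0,0,-0.3],[0,0,-0.005,0,0,0,-0.3],[0,0,-0.02,0,0,0,-0.5],[0,0,-0.03,0,0,0,-1],[0,0,-0.04,0,0,0,-1],[0,0,-0.04,0,0,0,-1]]'; python3 go.py 537.2 -379.5 80 100
```

```text
clock: 16.05
eef_pos: [633.9, -152.5, 41.3]
tcp_rot: [3.141, 0.0, 1.573]
contact_force: [-0.3, 0.0, -2.1]
opening: 0.159
grasp_force: 68.9
clock: 16.85
eef_pos: [633.3, -152.3, 177.6]
tcp_rot: [-3.141, -0.0, 1.573]
contact_force: [-0.1, 0.4, 0.5]
opening: 0.997
grasp_force: 0.0
t16.9 tx -227.0 ty -96.6 tz 97.6 rz -9.9 |d|247 yaw 90.1 tilt [-180.   -0.] F [-0.1  0.4  0.5] open 0.997 grip 0.0 q6 -0.24
```

```bash
python3 -m inch '[[-0.0378,-0.0161,0,0,0,0,-1],[-0.0378,-0.0161,0,0,0,0,-1],[-0.0378,-0.0161,0,0,0,0,-1],[-0.0378,-0.0161,0,0,0,0,-1],[-0.0378,-0.0161,0,0,0,0,-1],[-0.038,-0.0161,0,0,0,0,-1],[0,0,0.045,0,0,0,-1],[0,0,0.045,0,0,0,-1]]'; python3 -m inch '[[0,0,0,0,0,0,-1],[0,0,0,0,0,0,-1]]'; python3 go.py 537.2 -379.5 22 90
python3 - <<'E'
from rig import eyes
import cv2
cv2.imwrite("pics/w4.png",eyes.grab_frame("wrist")["img"])
cv2.imwrite("pics/t4.png",eyes.grab_frame("top")["img"])
E
```

```text
clock: 17.65
eef_pos: [538.0, -382.1, 87.2]
tcp_rot: [3.138, 0.003, 1.571]
contact_force: [-0.1, 0.9, -1.0]
opening: 0.999
grasp_force: 0.0
clock: 17.85
eef_pos: [537.4, -379.4, 86.4]
tcp_rot: [-3.14, -0.001, 1.573]
contact_force: [-0.0, 0.3, 1.2]
opening: 1.0
grasp_force: 0.0
t17.9 tx -0.1 ty -0.2 tz 64.4 rz 0.1 |d|0 yaw 90.1 tilt [-179.9   -0. ] F [-0.   0.3  1.2] open 1.000 grip 0.0 q6 -0.62
```

View pics/w4.png

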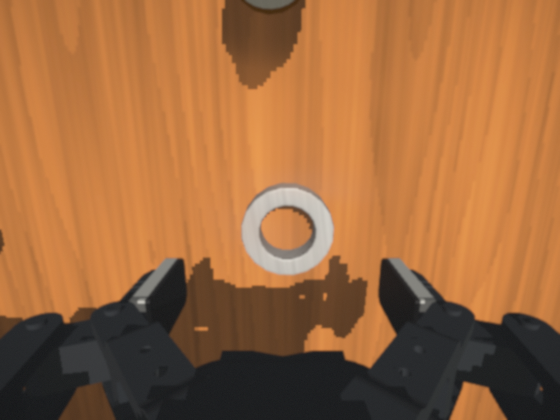

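View pics/t4.png

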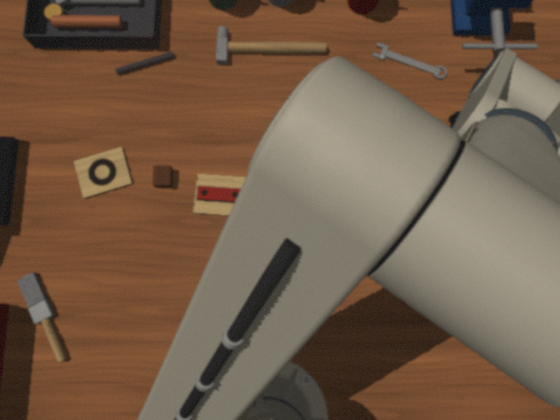

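The collar is centred at (287,230) between the fingers, and the strap is on its plaque at (218,194).

```bash
python3 -m inch '[[0,0,0.04,0,0,0,-1],[0,0,0.0245,0,0,0,-1],[0,0,0,0,0,0,-0.3],[0,0,0,0,0,0,0.5],[0,0,0,0,0,0,1],[0,0,0,0,0,0,1],[0,0,0,0,0,0,1],[0,0,0,0,0,0,1]]' 70; python3 go.py 537 -379 20 90;python3 -m inch '[[0,0,0,0,0,0,1],[0,0,-0.045,0,0,0,1],[0,0,-0.045,0,0,0,1],[0,0,-0.045,0,0,0,1],[0,0,-0.045,0,0,0,1],[0,0,0,0,0,0,1]]';python3 go.py 522.4 380 90 90
```

```text
clock: 18.75
eef_pos: [539.2, -380.3, 24.8]
tcp_rot: [3.138, 0.002, 1.573]
contact_force: [-1.0, 2.5, 7.8]
opening: 0.653
grasp_force: 74.1
t18.8 tx 1.3 ty -2.2 tz 4.8 rz 0.1 |d|3 yaw 90.1 tilt [1.798e+02 1.000e-01] F [-1.   2.5  7.8] open 0.653 grip 74.1 q6 -0.62
clock: 19.35
eef_pos: [541.1, -382.1, 210.9]
tcp_rot: [3.13, 0.008, 1.573]
contact_force: [0.7, -0.0, -2.2]
opening: 0.653
grasp_force: 76.7
t19.4 tx 762.1 ty -17.0 tz 120.9 rz 0.1 |d|762 yaw 90.1 tilt [179.4   0.5] F [ 0.7 -0.  -2.2] open 0.653 grip 76.7 q6 -0.62
```

```bash
python3 -m inch '[[0.047,-0.001,0,0,0,0,1],[0.047,-0.001,0,0,0,0,1],[0.047,-0.001,0,0,0,0,1],[0.047,-0.001,0,0,0,0,1],[0.047,-0.001,0,0,0,0,1],[0.047,-0.001,0,0,0,0,1],[0.047,-0.001,0,0,0,0,1],[0.047,-0.001,0,0,0,0,1]]'; python3 -m inch '[[0.047,-0.001,0,0,0,0,1],[0.047,-0.001,0,0,0,0,1],[0.047,-0.001,0,0,0,0,1],[0.047,-0.001,0,0,0,0,1],[0.047,-0.001,0,0,0,0,1],[0.047,-0.001,0,0,0,0,1],[0.047,-0.001,0,0,0,0,1],[0.047,-0.001,0,0,0,0,1]]'; python3 -m inch '[[0.008,0,0.04,0,0,0,1],[0,0,0.045,0,0,0,1],[0,0,0.045,0,0,0,1],[0,0,0,0,0,0,1],[0,0,0,0,0,0,1]]'; python3 go.py 522.4 380 36 90
```

```text
clock: 20.15
eef_pos: [528.4, -1.8, 202.2]
tcp_rot: [3.14, 0.0, 1.573]
contact_force: [0.1, 0.5, -2.2]
opening: 0.656
grasp_force: 76.6
clock: 20.95
eef_pos: [519.5, 374.3, 202.2]
tcp_rot: [3.141, -0.0, 1.573]
contact_force: [1.1, -0.0, -3.1]
opening: 0.655
grasp_force: 76.6
clock: 21.45
eef_pos: [519.8, 380.2, 72.1]
tcp_rot: [-3.141, 0.001, 1.573]
contact_force: [0.9, 0.6, -2.5]
opening: 0.654
grasp_force: 76.9
t21.4 tx -0.2 ty 2.6 tz 36.1 rz 0.1 |d|3 yaw 90.1 tilt [-180.    0.] F [ 0.9  0.6 -2.5] open 0.654 grip 76.9 q6 0.63
```

```bash
python3 -m inch '[[0,0.0018,0.022,0,0,0,1],[0,0,0.01,0,0,0,1],[0,0,0.002,0,0,0,1],[0,0,0,0,0,0,1],[0,0,0,0,0,0,1]]'; python3 go.py 522.4 380 34 90
```

```text
clock: 21.95
eef_pos: [522.4, 380.8, 39.0]
tcp_rot: [3.14, -0.001, 1.573]
contact_force: [0.3, 0.4, -2.6]
opening: 0.651
grasp_force: 76.8
t21.9 tx -0.8 ty -0.0 tz 5.0 rz 0.1 |d|1 yaw 90.1 tilt [ 1.799e+02 -1.000e-01] F [ 0.3  0.4 -2.6] open 0.651 grip 76.8 q6 0.63
```

```bash
python3 -m inch '[[-0.0006,0,0.0025,0,0,0,1],[0,0,0.001,0,0,0,1],[0,0,0,0,0,0,1],[0,0,0,0,0,0,1]]'; python3 -m inch '[[0,0,0.001,0,0,0,1],[0,0,0,0,0,0,1],[0,0,0,0,0,0,1]]'; python3 go.py 522.4 380 34 90
```

```text
clock: 22.35
eef_pos: [522.0, 380.0, 34.9]
tcp_rot: [3.141, -0.0, 1.573]
contact_force: [-2.1, -1.9, 5.7]
opening: 0.656
grasp_force: 77.9
clock: 22.65
eef_pos: [522.1, 379.9, 34.8]
tcp_rot: [3.141, -0.0, 1.573]
contact_force: [-4.9, -3.4, 14.9]
opening: 0.654
grasp_force: 78.9
t22.6 tx 0.1 ty 0.3 tz 0.8 rz 0.1 |d|0 yaw 90.1 tilt [180.  -0.] F [-4.9 -3.4 14.9] open 0.654 grip 78.9 q6 0.62
```

Contact made. I release, lift, back away and check.

```bash
python3 -m inch '[[0,0,-0.001,0,0,0,1],[0,0,0,0,0,0,-0.6],[0,0,0,0,0,0,-1],[0,0,0,0,0,0,-1],[0,0,-0.02,0,0,0,-1],[0,0,-0.045,0,0,0,-1],[0,0,-0.045,0,0,0,-1],[0,0,-0.045,0,0,0,-1]]'; python3 -m inch '[[0.035,-0.035,-0.01,0,0,0,-1],[0.035,-0.035,-0.01,0,0,0,-1],[0.035,-0.035,-0.01,0,0,0,-1],[0.035,-0.035,-0.01,0,0,0,-1],[0.035,-0.035,-0.01,0,0,0,-1],[0.035,-0.035,0,0,0,0,-1],[0.035,-0.035,0,0,0,0,-1],[0,0,0,0,0,0,-1]]'
python3 - <<'E'
from meas import *
cv2.imwrite("pics/t5.png",cv2.resize(im[85:310,70:500],None,fx=1.85,fy=1.85,interpolation=cv2.INTER_CUBIC))
for c,n in[((103,172),"collarT"),((220,195),"strapT"),((315,200),"nutT"),((337,119),"brT")]:blob(pl,c,38,n,10)
blob((H>15)&(H<28)&(S>130)&(V>100),(337,119),22,"bracket",26)
blob((H<6)|(H>172),(220,195),30,"strap",26)
blob(S<65,(103,172),20,"collar",28)
blob(S<65,(315,200),20,"nut",34)
E
```

```text
clock: 23.45
eef_pos: [521.5, 379.6, 190.4]
tcp_rot: [-3.141, 0.0, 1.573]
contact_force: [0.6, 0.8, -0.2]
opening: 1.002
grasp_force: 0.0
clock: 24.25
eef_pos: [273.3, 626.3, 238.4]
tcp_rot: [-3.14, -0.002, 1.578]
contact_force: [0.4, 0.8, -0.4]
opening: 0.999
grasp_force: 0.0
collarT rect [522.1 379.3] size 117 x 97 long-axis -72.2 centroid [522.3 379.6]
strapT rect [471.  112.2] size 118 x 94 long-axis 85.9 centroid [470.  113.2]
nutT rect [459.6 -99.2] size 117 x 94 long-axis -86.1 centroid [459.7 -98.9]
brT rect [ 650.3 -152. ] size 117 x 95 long-axis -89.6 centroid [ 651.  -151.7]
bracket rect [ 647.7 -152.5] size 85 x 53 long-axis -89.6 centroid [ 642.7 -152.4]
strap rect [469.3 110.1] size 99 x 28 long-axis 86.3 centroid [469.2 110.2]
collar rect [519.6 375.8] size 63 x 59 long-axis 57.2 centroid [519.7 375.5]
nut rect [458.4 -99.2] size 49 x 48 long-axis -45.5 centroid [458.  -99.1]
```

View pics/t5.png

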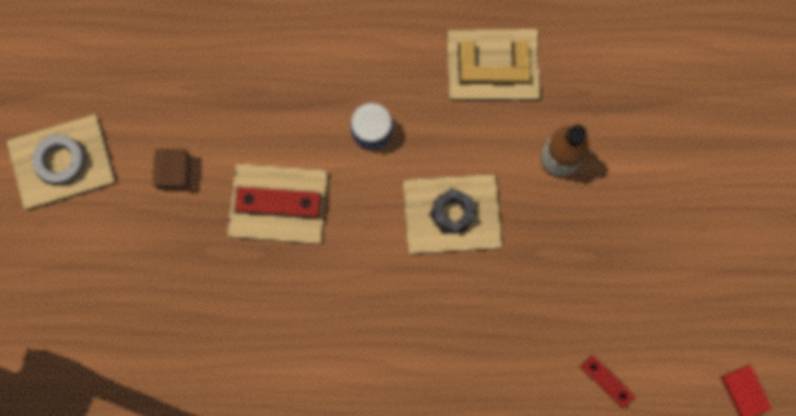

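All four pieces are on their outlines, within about 5 mm of centre, and the bottle at (562,150) is upright. I let the arm settle and hand in.

```bash
python3 -m inch '[[0,0,0,0,0,0,-1],[0,0,0,0,0,0,-1],[0,0,0,0,0,0,-1]]'; python3 -c "
from rig import r
print(r.sign_off())"
```

```text
clock: 24.6
eef_pos: [279.1, 621.6, 238.6]
tcp_rot: [3.142, 0.0, 1.571]
contact_force: [0.5, -1.1, -0.2]
opening: 1.001
grasp_force: 0.0
the job is handed in; nothing more can be done
None
```

I handed the job in at about 25 s: the last picture showed all four fittings on their own outlines, within about 5 mm of centre, the bracket opening the right way and the oil bottle upright, though the sign-off gave no verdict.

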